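Fit the keyed burnishing head on the machine's spindle

ROBOT

A 6-joint arm with a two-finger parallel gripper is mounted at the origin on a cart in front of the work surface, level with it; the furniture and walls round the work are solid. World frame = base frame: x ahead of the robot, y to its left, z up, the work surface at z = 0. Lengths are in m, angles in rad, forces in N, time in s.
With the tool pointing down it reaches from about 0.4 to 0.825 m from the base axis. Payload 7 kg.
Tool frame: the origin (TCP) lies between the finger pads; the fingertips stand 22 mm ahead of it and the grasp point (between the pads) lies 3 mm ahead of it (arm.tip_reach is the distance from the TCP to the fingertips, in m); z points along the fingers, y is the line along which they close (so a half turn about z gives the same grasp; the last joint's range is limited). The gripper opens to 88 mm and grips with 3 to 60 N. Pads are 19 mm wide; open, the fingers measure 130 mm over their backs; the gripper's body (78 mm by 193 mm) begins 47 mm behind the grasp point.
Start: joints at [-0.904, 0.359, 0.012, 0, -1.224, -0.288], TCP at [0.25, -0.627, 0.225] pointing down, gripper open.
Joint ranges: [-3.07, 3.07], [-1.43, 2.12], [-1.02, 1.25], [-3.03, 1.67], [-3.05, -0], [-3.03, 3.03]. Speed limits (rad/s): [2.39, 2.39, 3.01, 3.14, 3.14, 3.14].

INTERFACE

Orientations are given as [roll, pitch, yaw] about the fixed x, y, z axes, in that order (R = Rz(yaw) Ry(pitch) Rx(roll)).
In Python, from station import arm, viewer gives the robot as it stands. The module is installed in compiled form; this text tells all that it offers.
- The arm moves only by the tool apply_moves, never from a script. Its argument "commands" is a list that holds one entry, the list of rows, each a list of 5 numbers: the closure, from -1 (fully open) to 1 (shut), then the shift along the world's x, y, z as a fraction of full scale, then the turn about the world's z as a fraction of full scale. In form: [[[fingers, tx, ty, tz, yaw], ...]]. A call has 1 to 12 rows; each row shifts and turns the commanded pose from where the row before left it; what a row does not reach is not made up. Full scale, the value 1, is 20 cm for a shift and pi rad for a turn. A row lasts 1/10 s, in which the tool goes at most 50 mm and 8.59 degrees, less where a joint would pass 70% of its speed; a pose out of reach is approached as far as the arm can. A call with a number of a shift or a turn outside -1 to 1 is refused whole. A call with a gripper value outside its range is refused whole. The fingers move at their own pace and stop on an object; "force" is the grip in N (left out, the last holds). Time passes only in rows, so rows that do not move let the fingers close. It gives the time, the measured TCP pose, the force, the opening and the grip force at its end, in the units of the state.
- arm.get_state(): the state, without advancing time (a new reading comes with each control period).
- viewer.grab_frame(name): name is "scene" or "side" or "wrist"; returns a dict with "image" (400x640x3 uint8, blue, green, red), "mtx" (3x3 intrinsics, pixels), "k1" (the pictures are not rectified: a ray, as slopes to the right and down, at radius r is drawn at 1 + k1 r^2 times it, then the intrinsics apply), "rvec" (rotation vector, rad) and "tvec" (3), from world to camera coordinates, as OpenCV has them. Camera axes: x right, y down, z forward; pixel columns grow to the right and rows downward; lengths in m; the calibration is good to about 2 mm. A picture is of the moment at which its call begins. There is no depth.
- arm.job_done(): hands the job in; it is judged then, once.
The state is a dict: "t": time; "q": joint angles; "qd": joint speeds; "joint_efforts": joint torques, N m; "eef_pos": TCP position; "ee_rot": TCP orientation; "force": force on the tool from outside, world axes, zero at the start; "moment": the same for the moment, N m; "width": finger opening in m; "gripper_force": force on a finger pad.
Only numpy, scipy, OpenCV 4.12 (cv2) and the standard library are available. Lean on these libraries where they do the work, as an engineer would, in place of code of your own. Each camera call takes 0.05 s, during which the arm holds its last target. There are 200 camera calls.

TASK

Fit the dark wooden burnishing head, the one whose bore has two keyways, on the upright spindle of the green edge-burnishing machine: turn it so that its keyways line up with the two keys of the spindle, slide it down fully home on the shoulder, and let go. Leave the light wooden head with the plain round bore standing where it is.

Things in the scene. Friction and masses are not known exactly. Their poses are not given: they have to be found in the camera images.
- keyed_head: Loose dark wooden head, 0.12 kg, upright on the bench: 50 mm across, 50 tall, two grooves round the lower half, upright flats 46.8 mm apart facing its +y and -y (to grip from above). Through bore 22 mm wide with two opposite keyways 13 mm wide, out to 18 mm from the axis along its +x and -x; white mark on top beyond each. Origin: on the axis at the underside; z up. Half a turn makes no difference.
- plain_head: Loose light wooden head of the same outer shape and size, with a plain round 22 mm through bore and no keyways; it does not go over this spindle's keys. Leave it standing. Origin: on the axis, at the underside; z up.
- spindle: Upright steel shaft, locked, 16 mm thick, 42 tall over a 44 mm shoulder, top 10 mm tapered. Two brass keys 6 mm wide along its +x and -x, out to 14 mm from the axis, up to 26 mm over the shoulder; white marks beyond them. Origin: on the axis on the shoulder's upper face, 58 mm over the bench; z up. Head home: origins coincide, x axes parallel either way; play 3 mm, 14 degrees. Else 26 mm too high.
- machine: Green edge-burnishing machine, fixed to the bench: body 110 x 110 mm, top 44 mm above the bench, spindle at its middle, grey motor lying behind it along its +x, out to 170 mm from the middle and 52 mm high. Only the spindle stands higher than its shoulder. Origin: under the spindle, on the bench; z up.
Mind the look-alikes: they are no part of the job. Leave any orange or purple look-alike of the keyed_head alone.

How it is judged:
At the end, for the whole second after the job is handed in: The dark keyed head sits over the spindle with its axis within 10 mm of the spindle's, its underside within 8 mm of the shoulder, its keyways within 20 degrees of the keys, upright within about 8 degrees, at rest (horizontal distance between keyed_head and spindle below 0.01 m and z of keyed_head in the frame of spindle between -0.005 and 0.008 m and angle between the x axis of keyed_head and the x axis of spindle, either way round below 0.35 rad and angle between keyed_head's own z axis and vertical below 0.15 rad and linear speed of keyed_head below 0.02 m/s); the robot touches nothing.
It fails at once if the light plain-bored head is moved by more than 30 mm or knocked over (distance of plain_head from where it was at the start of the episode above 0.03 m or angle between plain_head's own z axis and vertical above 0.5 rad).
It also fails if it takes over 32 s, if anything falls off the work surface, if the arm or the gripper's body presses on something with over 40 N, if the wrist force passes 120 N, or if a joint passes its speed limit or range.

## Working session

There is one attempt and no reset: what is moved stays moved. The work goes in short steps, Python scripts to look and compute and a tool call to move; the robot and the scene stay as the last step left them, time stands still between calls to the robot, and variables do not carry over. Pictures are saved under pics/ and viewed, at most 10 in all, crops included, and the job is handed in when it is done.

Besides the shell and the picture viewer there is one more tool, called after "Call:" as name([rows], argument=value, ...), one row to a line, values as JSON. apply_moves: Moves the arm, as the interface text tells. Shift numbers are shares of 20 cm and turn numbers shares of pi rad, none past 1 either way. Its arguments: {"type":"object","properties":{"commands":{"type":"array","items":{"type":"array","items":{"type":"array","items":{"type":"number"}}}},"force":{"type":"number"}},"required":["commands"]}

```bash
mkdir -p pics
cat > h.py <<'E'
import numpy as np, cv2, json
from station import arm, viewer
def grab(name,tag):
    f=viewer.grab_frame(name); cv2.imwrite(f'pics/{tag}.png',f['image'])
    np.savez(f'pics/{tag}.npz',**{k:np.array(f[k]) for k in('image','mtx','k1','rvec','tvec')}); return f
def ld(tag): return dict(np.load(f'pics/{tag}.npz'))
def ray(f,px):
    K=f['mtx']; d=np.array([(px[0]-K[0,2])/K[0,0],(px[1]-K[1,2])/K[1,1]]); u=d.copy()
    for _ in range(30): u=d/(1+float(f['k1'])*(u@u))
    R=cv2.Rodrigues(np.array(f['rvec'],float))[0]; t=np.array(f['tvec'],float).ravel()
    v=R.T@np.array([u[0],u[1],1.]); return -R.T@t, v/np.linalg.norm(v)
def onz(f,px,z):
    o,v=ray(f,px); return (o+v*(z-o[2])/v[2]).round(4)
def tri(*fp):
    A=np.zeros((3,3));b=np.zeros(3)
    for f,p in fp:
        o,v=ray(f,p);P=np.eye(3)-np.outer(v,v);A+=P;b+=P@o
    x=np.linalg.solve(A,b); return x.round(4),[round(float(np.linalg.norm((np.eye(3)-np.outer(ray(f,p)[1],ray(f,p)[1]))@(x-ray(f,p)[0]))),4) for f,p in fp]
def proj(f,X):
    R=cv2.Rodrigues(np.array(f['rvec'],float))[0]; c=R@np.array(X)+np.array(f['tvec'],float).ravel(); u=c[:2]/c[2]; u=u*(1+float(f['k1'])*(u@u)); K=f['mtx']
    return (K[0,0]*u[0]+K[0,2],K[1,1]*u[1]+K[1,2])
def crop(tag,x0,y0,x1,y1,s):
    im=cv2.imread(f'pics/{tag}.png')[y0:y1,x0:x1]; cv2.imwrite(f'pics/{tag}_c{x0}.png',cv2.resize(im,None,fx=s,fy=s,interpolation=cv2.INTER_CUBIC))
E
python3 - <<'E'
from h import *
a=grab('scene','scene0');b=grab('side','side0');grab('wrist','wrist0')
for f in(a,b): print(ray(f,(320,200)))
cv2.imwrite('pics/both.png',cv2.resize(np.vstack([a['image'],b['image']]),(480,600)))
print(arm.get_state())
E
```

```text
(array([0.23208022, 0.54633875, 0.67989546]), array([ 0.33118958, -0.5987539 , -0.72925114]))
(array([0.23024793, 0.74814878, 0.61875403]), array([ 0.2880185, -0.7542425, -0.5900539]))
{'t': 0.15, 'q': array([-9.03891489e-01,  3.59206558e-01,  1.12654082e-02, -2.57877512e-04,
       -1.22413377e+00, -2.88083403e-01]), 'qd': array([ 0.00041178, -0.00372568,  0.00308528,  0.00119504,  0.00105565,
       -0.00025067]), 'joint_efforts': array([-1.27868075e-04, -5.83276069e+01,  2.93290329e+01,  7.00118691e+00,
        8.75820435e-03, -1.39909448e-04]), 'eef_pos': array([ 0.24944907, -0.62679748,  0.22394586]), 'ee_rot': array([ 3.14029787e+00, -1.30835676e-04, -2.76285891e+00]), 'force': array([ 1.3135535 , -0.12015641, -0.65679235]), 'moment': array([ 0.02634269,  0.00386542, -0.00319263]), 'gripper_force': 0.0, 'width': 0.08749054928758175}
```

View pics/scene0.png

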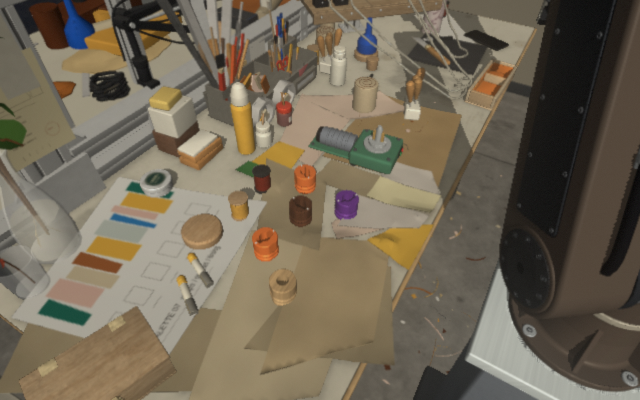

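View pics/side0.png

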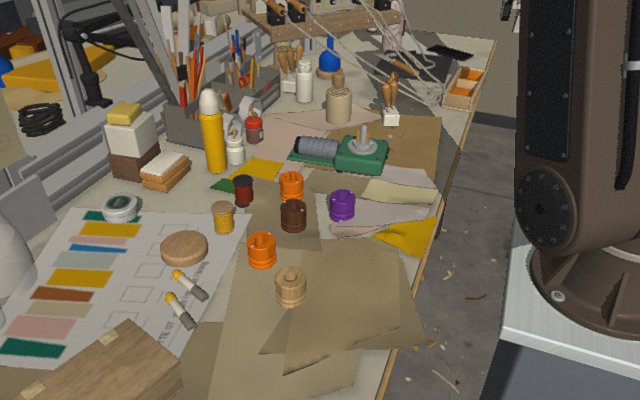

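Candidates in the scene view: dark brown (300,211), orange (306,179) and (265,244), purple (346,205), light (282,287), and a dark red jar (262,179). The dark brown one with notches in its top fits the description. The spindle is on the green machine at (378,145). I'll confirm with an enlarged crop.

Run:
```python
from h import *
def c(t,x0,y0,x1,y1,w,h): return cv2.resize(cv2.imread(f'pics/{t}.png')[y0:y1,x0:x1],(w,h),interpolation=cv2.INTER_CUBIC)
cv2.imwrite('pics/cr.png',np.vstack([np.hstack([c('scene0',280,190,330,230,375,300),c('scene0',350,120,410,168,375,300)]),np.hstack([c('side0',268,192,318,232,375,300),c('side0',335,115,395,163,375,300)])]))
s,d=ld('scene0'),ld('side0')
print(tri((s,(300,204)),(d,(293.5,207))),tri((s,(377,131)),(d,(364,127))))
print(onz(s,(300,204),.05),onz(d,(293.5,207),.05),onz(s,(282,279),.05))
```

```text
(array([0.5463, 0.0622, 0.0513]), [0.001, 0.001]) (array([ 0.4804, -0.1546,  0.1273]), [0.0009, 0.0009])
[0.548 0.061 0.05 ] [0.5459 0.0609 0.05  ] [0.4784 0.2308 0.05  ]
```

View pics/cr.png

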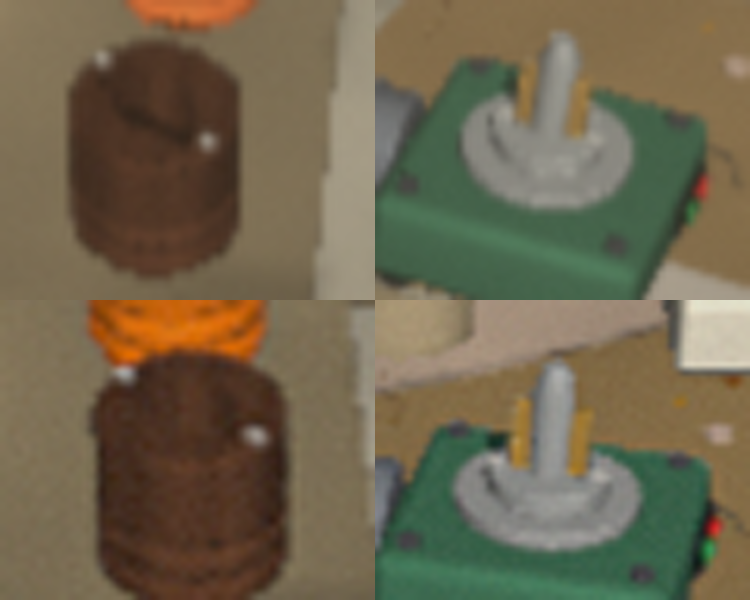

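The crop confirms the dark brown head, which has two keyways and white marks at scene (293.6,198) and (307.7,208.8). The spindle has a brass key on each side of the shaft, and its tip is at scene (380,125).

Run:
```python
from h import *
s,d=ld('scene0'),ld('side0')
P=[tri((s,(293.6,198)),(d,(284.4,202))),tri((s,(307.7,208.8)),(d,(302.1,210)))]
print(P, (P[0][0]+P[1][0])/2)
v=P[1][0]-P[0][0];print(np.degrees(np.arctan2(v[1],v[0])),np.linalg.norm(v))
print('tip',tri((s,(380.1,125.8)),(d,(364.1,125.4))))
k=[tri((s,(374.6,130)),(d,(358.6,130.5))),tri((s,(383.3,133)),(d,(369,133)))];print(k)
a,b=onz(s,(374.6,130),.084),onz(s,(383.3,133),.084);print(a,b,np.degrees(np.arctan2(*(b-a)[1::-1])))
a,b=onz(d,(358.6,130.5),.084),onz(d,(369,133),.084);print(a,b,np.degrees(np.arctan2(*(b-a)[1::-1])))
w=ld('wrist0');o,v=ray(w,(320,200));print(o,v)
```

```text
[(array([0.5678, 0.0547, 0.0515]), [0.0002, 0.0002]), (array([0.5265, 0.0653, 0.0516]), [0.0, 0.0])] [0.54715 0.06    0.05155]
165.60525519548221 0.042638714802395256
tip (array([ 0.4956, -0.2116,  0.1   ]), [0.0003, 0.0003])
[(array([ 0.5048, -0.2033,  0.0895]), [0.0001, 0.0001]), (array([ 0.4828, -0.2077,  0.0861]), [0.0011, 0.0011])]
[ 0.5075 -0.2104  0.084 ] [ 0.4848 -0.2107  0.084 ] -179.2428311349415
[ 0.5075 -0.2132  0.084 ] [ 0.4826 -0.211   0.084 ] 174.95083353241714
[ 0.17383078 -0.65654444  0.38385012] [ 0.29720162  0.09674874 -0.94990046]
```

Call:
apply_moves([
  [[-1,0.08,0.185,0,-0.0167],[-1,0.08,0.185,0,-0.0167],[-1,0.08,0.185,0,-0.0167],[-1,0.08,0.185,0,-0.0167],[-1,0.08,0.185,0,-0.0167],[-1,0.08,0.185,0,-0.0167],[-1,0.08,0.185,0,-0.0167],[-1,0.08,0.185,0,-0.0167],[-1,0.08,0.185,0,-0.0167],[-1,0.08,0.185,0,-0.0167],[-1,0.08,0.185,0,-0.0167],[-1,0,0,0,0]],
], force=20)

```text
t: 1.35
eef_pos: [0.427, -0.2169, 0.2248]
ee_rot: [3.141, 0.001, 2.945]
force: [-0.2, 0.2, -0.0]
width: 0.0882
gripper_force: 0.0
```

Run:
```python
from h import *
f=grab('wrist','w1');print(arm.get_state()['eef_pos'],arm.get_state()['ee_rot'],proj(f,(.4956,-.2116,.1)),proj(f,(.547,.06,.05)))
s=ld('scene0')
for p in((306,172),(265,235),(346,197)):print(onz(s,p,.05))
```

```text
[ 0.42633055 -0.21826875  0.22473743] [3.14137738e+00 2.70720229e-04 2.94700451e+00] (np.float64(342.6738735749664), np.float64(246.8233458405097)) (np.float64(553.714160213267), np.float64(225.42138772366536))
[ 0.589  -0.0292  0.05  ]
[0.5622 0.166  0.05  ]
[ 0.4753 -0.0075  0.05  ]
```

View pics/w1.png

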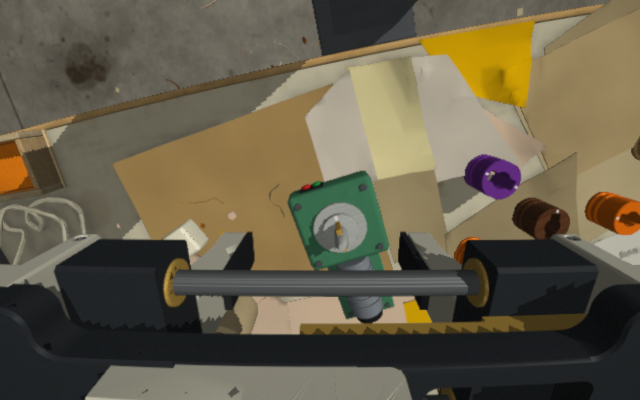

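Run:
```python
from h import *
im=cv2.imread('pics/w1.png')[165:285,270:430]
a=cv2.resize(im,(800,600),interpolation=cv2.INTER_CUBIC);cv2.imwrite('pics/w1c.png',a)
```

```text
(no output)
```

View pics/w1c.png

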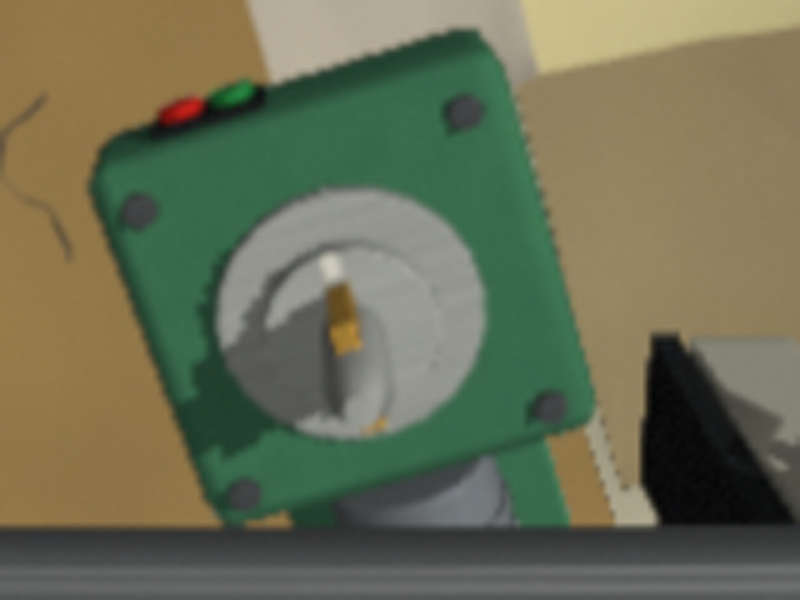

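The crop shows the key tops at (345,337) and (377,426), the white mark at (331,266), and the body screws at the four corners.

Run:
```python
from h import *
f=ld('w1');p=lambda x,y:(270+x/5,165+y/5)
S=[onz(f,p(*q),.044) for q in((138,212),(464,111),(549,407),(244,494))]
print(S,np.mean(S,0))
for i,j in((0,3),(1,2),(0,1),(3,2)):
  v=S[j]-S[i];print(np.degrees(np.arctan2(v[1],v[0])))
a,b=onz(f,p(345,337),.084),onz(f,p(377,427),.084);print(a,b,(a+b)/2,np.degrees(np.arctan2(*(b-a)[1::-1])))
c=(np.mean(S,0))[:2];m=onz(f,p(331,266),.058);print(m,np.degrees(np.arctan2(*(c-m[:2])[::-1])))
print('tip',tri((f,p(372,412)),(ld('scene0'),(380.1,125.8)),(ld('side0'),(364.1,125.4))))
```

```text
[array([ 0.4599, -0.2593,  0.044 ]), array([ 0.4499, -0.1752,  0.044 ]), array([ 0.5338, -0.1659,  0.044 ]), array([ 0.5435, -0.2495,  0.044 ])] [ 0.496775 -0.212475  0.044   ]
6.685976823220116
6.325200699806914
96.78097728518343
96.61836090819338
[ 0.4852 -0.2131  0.084 ] [ 0.5091 -0.2099  0.084 ] [ 0.49715 -0.2115   0.084  ] 7.626046916837953
[ 0.478  -0.2141  0.058 ] 4.946694676569614
tip (array([ 0.4953, -0.2098,  0.1013]), [0.0006, 0.0001, 0.0007])
```

Call:
apply_moves([
  [[-0.6,0.075,0.174,-0.03,-0.002],[-0.6,0.075,0.174,-0.03,-0.002],[-0.6,0.075,0.174,-0.03,-0.002],[-0.6,0.075,0.174,-0.03,-0.002],[-0.6,0.075,0.174,-0.03,-0.002],[-0.6,0.075,0.174,-0.03,-0.002],[-0.6,0.075,0.174,-0.03,-0.002],[-0.6,0.075,0.174,-0.03,-0.002],[-0.6,0,0,0,0],[-0.6,0,0,0,0]],
])

```text
t: 2.4
eef_pos: [0.5455, 0.0579, 0.1759]
ee_rot: [-3.14, -0.001, 2.894]
force: [-0.3, -0.5, 0.3]
width: 0.0705
gripper_force: 0.0
```

Run:
```python
from h import *
f=grab('wrist','w2');s=arm.get_state();print(s['eef_pos'],s['ee_rot'],s['width'])
x,y=map(int,proj(f,(.547,.06,.05)));x0=max(0,x-80);y0=max(0,y-60);print(x0,y0)
cv2.imwrite('pics/w2c.png',cv2.resize(f['image'][y0:y0+120,x0:x0+160],(800,600),interpolation=cv2.INTER_CUBIC))
```

```text
[0.54528476 0.05735666 0.17622935] [-3.14075408e+00 -9.56287320e-04  2.89298898e+00] 0.07026688614933628
248 129
```

View pics/w2c.png

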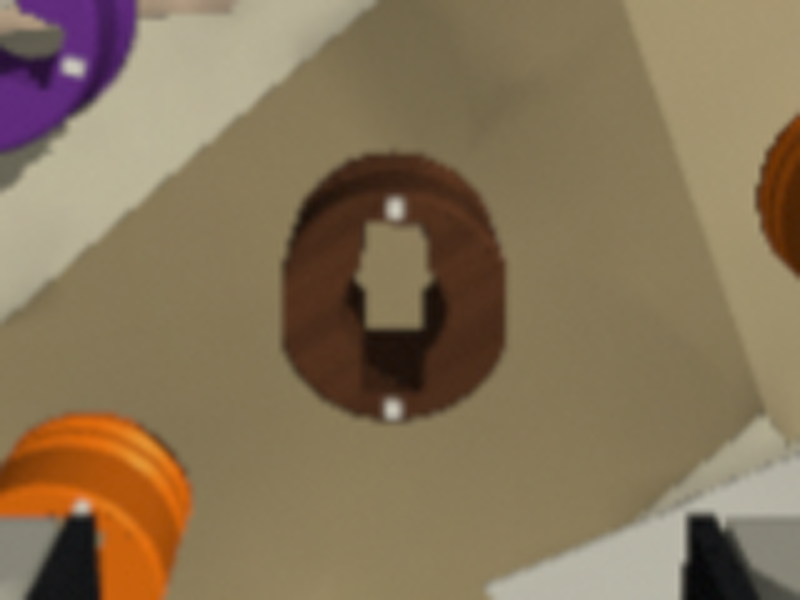

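The marks are at crop (395,209) and (393,409), which is wrist pixels (327,170.8) and (326.6,210.8). The flats are square to the fingers.

Run:
```python
from h import *
f=ld('w2');p=lambda x,y:(248+x/5,129+y/5)
a,b=onz(f,p(395,209),.05),onz(f,p(393,409),.05);print(a,b,(a+b)/2,np.degrees(np.arctan2(*(b-a)[1::-1])))
print(np.degrees(2.893))
l=ld('scene0');print(tri((f,p(395,209)),(l,(307.7,208.8)),(ld('side0'),(302.1,210))))
f1=proj(f,a);print(onz(f,p(90,540),.05))
```

```text
[0.5277 0.0636 0.05  ] [0.5693 0.0527 0.05  ] [0.5485  0.05815 0.05   ] -14.682530546190174
165.75669013134714
(array([0.5275, 0.0636, 0.0499]), [0.0003, 0.0003, 0.0003])
[ 0.5826 -0.0186  0.05  ]
```

Call:
apply_moves([
  [[-0.6,0.008,0.002,-0.115,-0.001],[-0.6,0.008,0.002,-0.115,-0.001],[-0.6,0,0,-0.115,0],[-0.6,0,0,-0.115,0],[-0.6,0,0,-0.115,0],[-0.6,0,0,-0.115,0],[-0.6,0,0,0,0],[-0.6,0,0,0,0]],
])

```text
t: 3.25
eef_pos: [0.5488, 0.058, 0.0392]
ee_rot: [-3.141, -0.0, 2.886]
force: [0.3, -0.1, 0.4]
width: 0.0698
gripper_force: 0.0
```

Call:
apply_moves([
  [[0.3,0,0,0,0],[0.3,0,0,0,0],[0.3,0,0,0,0],[0.3,0,0,0,0],[0.3,0,0,0,0],[0.3,0,0,0,0]],
], force=25)

```text
t: 3.85
eef_pos: [0.5491, 0.0592, 0.0394]
ee_rot: [3.141, 0.001, 2.887]
force: [-1.7, -0.8, 6.6]
width: 0.0466
gripper_force: 25.0
```

Call:
apply_moves([
  [[0.3,0,0,0.16,0],[0.3,0,0,0.16,0],[0.3,0,0,0.16,0],[0.3,0,0,0.16,0],[0.3,0,0,0,0],[0.3,0,0,0,0]],
])

```text
t: 4.45
eef_pos: [0.5488, 0.0593, 0.1671]
ee_rot: [3.14, 0.001, 2.887]
force: [-0.5, -0.2, -2.3]
width: 0.0463
gripper_force: 25.0
```

Call:
apply_moves([
  [[0.3,-0.026,-0.136,0,0.0118],[0.3,-0.026,-0.136,0,0.0118],[0.3,-0.026,-0.136,0,0.0118],[0.3,-0.026,-0.136,0,0.0118],[0.3,-0.026,-0.136,0,0.0118],[0.3,-0.026,-0.136,0,0.0118],[0.3,-0.026,-0.136,0,0.0118],[0.3,-0.026,-0.136,0,0.0118],[0.3,-0.026,-0.136,0,0.0118],[0.3,-0.026,-0.136,0,0.0118],[0.3,0,0,0,0],[0.3,0,0,0,0]],
])

```text
t: 5.65
eef_pos: [0.4958, -0.2132, 0.1651]
ee_rot: [3.141, -0.002, -3.028]
force: [0.3, 0.1, -2.3]
width: 0.0464
gripper_force: 25.0
```

Run:
```python
from h import *
s=arm.get_state();print(s['eef_pos'],s['ee_rot'],s['width'],s['force'])
g=viewer.grab_frame
w,b,c=grab('wrist','w3'),grab('side','side3'),grab('scene','scene3')
def cr(f,X,w,h,W,H):
    x,y=map(int,proj(f,X));x0=max(0,x-w//2);y0=max(0,y-h//2);print(x0,y0);return cv2.resize(f['image'][y0:y0+h,x0:x0+w],(W,H),interpolation=cv2.INTER_CUBIC)
X=(.4967,-.2118,.13)
cv2.imwrite('pics/m3.png',np.hstack([cr(w,(.4967,-.2118,.17),160,240,400,600),np.vstack([cr(b,X,96,72,400,300),cr(c,X,96,72,400,300)])]))
```

```text
[ 0.49577004 -0.21323352  0.16514757] [ 3.14073146e+00 -2.48442265e-03 -3.02785147e+00] 0.04641930077081486 [ 0.33240857  0.10806206 -2.31825525]
247 130
316 76
333 79
```

View pics/m3.png

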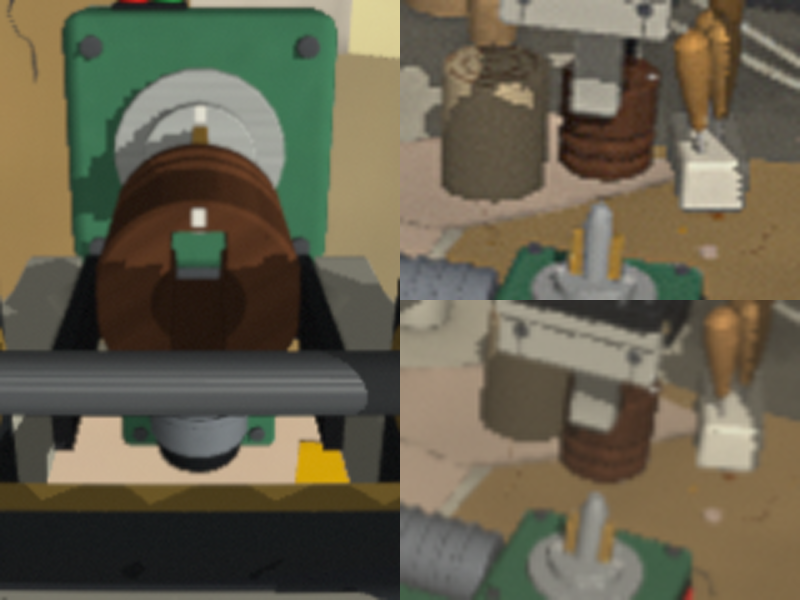

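The marks on the head and spindle are in line in the wrist view, at crop columns 198 and 200. I'll check the held centre.

Run:
```python
from h import *
f=ld('w3');p=lambda x,y:(247+x/2.5,130+y/2.5)
u=np.array([np.cos(.115),np.sin(.115),0])
m=onz(f,p(198,217),.176);print('head centre',m+.0213*u)
S=[onz(f,p(90,47),.044),onz(f,p(307,47),.044)];print(S,np.degrees(np.arctan2(*(S[1]-S[0])[1::-1])))
print('spindle',sum(S)/2+.042*u, onz(f,p(200,115),.058)+.0187*u)
b,c=ld('side3'),ld('scene3')
print('underside c?',tri((b,(316+205/4.1667,76+168/4.1667)),(c,(333+205/4.1667,79+170/4.1667))))
```

```text
head centre [ 0.49445931 -0.2128559   0.176     ]
[array([ 0.4592, -0.259 ,  0.044 ]), array([ 0.4497, -0.1753,  0.044 ])] 96.47539391122152
spindle [ 0.49617258 -0.21233064  0.044     ] [ 0.49657648 -0.21175424  0.058     ]
underside c? (array([ 0.489 , -0.1965,  0.1298]), [0.0011, 0.0011])
```

Call:
apply_moves([
  [[0.3,0.0075,0.005,-0.06,0],[0.3,0,0,-0.06,0],[0.3,0,0,-0.05,0],[0.3,0,0,-0.04,0],[0.3,0,0,-0.03,0],[0.3,0,0,0,0],[0.3,0,0,0,0]],
])

```text
t: 6.5
eef_pos: [0.4984, -0.212, 0.1187]
ee_rot: [-3.141, -0.0, -3.026]
force: [-0.5, -0.6, -1.2]
width: 0.0464
gripper_force: 25.0
```

Call:
apply_moves([
  [[0.3,0,0,-0.02,0],[0.3,0,0,-0.02,0],[0.3,0,0,-0.02,0],[0.3,0,0,0,0],[0.3,0,0,0,0]],
])

```text
t: 7.0
eef_pos: [0.4982, -0.212, 0.1065]
ee_rot: [3.142, -0.0, -3.026]
force: [-0.7, -0.3, -1.3]
width: 0.0461
gripper_force: 25.0
```

Call:
apply_moves([
  [[0.3,0,0,-0.02,0],[0.3,0,0,-0.015,0],[0.3,0,0,-0.008,0],[0.3,0,0,0,0],[0.3,0,0,0,0]],
])

```text
t: 7.5
eef_pos: [0.4983, -0.2119, 0.098]
ee_rot: [3.142, -0.0, -3.026]
force: [0.0, -0.7, -0.6]
width: 0.0464
gripper_force: 25.0
```

Call:
apply_moves([
  [[0.3,0,0,-0.005,0],[0,0,0,0,0],[-0.6,0,0,0,0],[-0.6,0,0,0,0],[-0.6,0,0,0,0],[-0.6,0,0,0,0],[-0.6,0,0,0,0]],
])

```text
t: 8.2
eef_pos: [0.4983, -0.212, 0.097]
ee_rot: [-3.142, -0.0, -3.026]
force: [0.2, 0.6, -0.5]
width: 0.0697
gripper_force: 0.0
```

Call:
apply_moves([
  [[-0.6,0,0,0.05,0],[-0.6,0,0,0.1,0],[-0.6,0,0,0.15,0],[-0.6,0,0,0.15,0],[-0.6,0,0,0.15,0],[-0.6,0,0,0,0],[-0.6,0,0,0,0]],
])

```text
t: 8.9
eef_pos: [0.4986, -0.2119, 0.2183]
ee_rot: [-3.141, 0.002, -3.026]
force: [0.4, 0.1, -1.3]
width: 0.0704
gripper_force: 0.0
```

Run:
```python
from h import *
w,b,c=grab('wrist','w4'),grab('side','side4'),grab('scene','scene4')
def cr(f,X,w,h,W,H):
    x,y=map(int,proj(f,X));x0=max(0,x-w//2);y0=max(0,y-h//2);print(x0,y0);return cv2.resize(f['image'][y0:y0+h,x0:x0+w],(W,H),interpolation=cv2.INTER_CUBIC)
X=(.4967,-.2118,.09)
cv2.imwrite('pics/m4.png',np.hstack([cr(w,X,160,240,400,600),np.vstack([cr(b,X,96,72,400,300),cr(c,X,96,72,400,300)])]))
```

```text
246 65
315 93
331 93
```

View pics/m4.png

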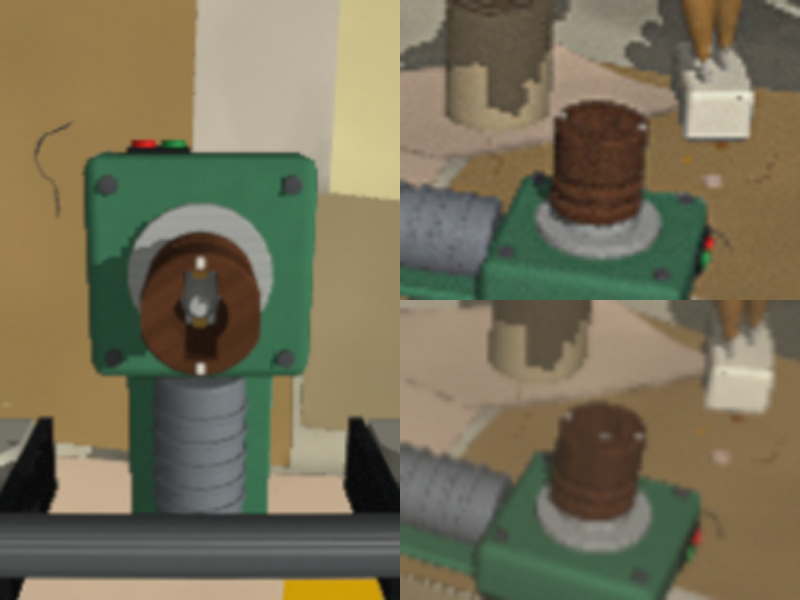

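The head sits home on the shoulder with its marks aligned at crop (200,262) and (200,369), and the gripper is clear of it. Handing in.

```bash
python3 -c "
from station import arm
print(arm.job_done())"
```

```text
the job is handed in; nothing more can be done
None
```

The dark keyed head is home on the spindle with its keyways on the keys, released and handed in at about 9 s; the light head was never touched. No verdict came back, only confirmation of the hand-in.

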